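# Feed balls from a tipping tray past a held board

## Task

Take the longer of the two upright wooden boards and press its lower edge down on the strip behind the tray's front lip, so that the tray tips well down while the board, square across the mouth and level with the tray's left side wall (looking in from the mouth), blocks all but a narrow gap at the right. Hold it there until the three wooden balls have run out through the gap into the catch box, then lift it away so that the tray swings back, and set the board down on the bench clear of the feeder.

Things in the scene. Friction and masses are not known exactly. Their poses are not given: they have to be found in the camera images.
- board: the longer of two plain upright light-wood boards (the other, 54 mm long, is not to be used): 108 mm long (its y), 18 mm thick (x), 95 mm high (z), 110 g, standing free on its long narrow edge; origin at the centre of its underside. Either face may lead. Grip it across the 18 mm at mid-length, about 20 mm below its top.
- feeder: ball feeder, 226 mm wide: a base with a tipping wooden tray and, before and below the mouth's right part, a catch box. Origin on the bench under the hinge; x from mouth to back, y to the left looking in, z up. Hinge along y, 100 mm up. Tray inside: y -80 to 80, lip x -90, back x 50 mm. Catch box inside: x -222 to -70, y -105 to -25 mm, floor 12 mm up, front wall 72, other rims 48 to 57 mm up.
- press (a point): where the middle of the board's underside belongs: on the bare strip of tray floor behind the lip (11 mm in from it), about 118 mm up at rest; x to the back, y to the left along the lip (the board lies along y). It leaves a 52 mm gap to the right wall; 10 mm or 5 degrees off do no harm. The walls stand 28 mm over the floor. The floor falls 9 degrees to the right, so the balls run to the gap.
- tray (a joint): tipping angle of the tray, rad: 0 at rest (leaning back 6 degrees), growing as the lip is pressed down, stop at 0.5. A spring brings it back; pressing takes 2 to 5 N and lowers the point press by about 75 mm per rad. About 0.4 is a good tip; the balls then need about 2 s to run out.
- ball_1: smooth varnished wooden ball, 30 mm in diameter, origin at its centre. It starts in one of the tray's lanes, against the tray's back wall.
- ball_2: smooth varnished wooden ball, 30 mm in diameter, origin at its centre. It starts in one of the tray's lanes, against the tray's back wall.
- ball_3: smooth varnished wooden ball, 30 mm in diameter, origin at its centre. It starts in one of the tray's lanes, against the tray's back wall.
Mind the look-alikes: they are no part of the job. What is shaped like the ball_1 but orange or red is not meant.

How it is judged (in metres and radians):
On the way:
1. the long board bears on the tray and holds it tipped by more than 0.25 rad, within 25 mm of its place along and across the mouth and within 15 degrees of square (value of joint tray above 0.25 rad and contact force between board and feeder above 0.3 N and y of board in the frame of press between -0.025 and 0.025 m and x of board in the frame of press between -0.025 and 0.025 m and angle between the y axis of board and the y axis of press, either way round below 0.26 rad), for 0.3 s.
At the end, for the whole second after the job is handed in: All three balls lie in the catch box (centres within its inside walls, below its rims); the tray has swung back to within 0.1 rad of rest; the long board is at rest on the bench (upright or lying, its origin below 30 mm), not touching the feeder (x of ball_1 in the frame of feeder between -0.224 and -0.068 m and y of ball_1 in the frame of feeder between -0.107 and -0.023 m and height (world z) of each of ball_1, ball_2, ball_3 below 0.055 m and linear speed of each of ball_1, ball_2, ball_3 below 0.1 m/s and x of ball_2 in the frame of feeder between -0.224 and -0.068 m and y of ball_2 in the frame of feeder between -0.107 and -0.023 m and x of ball_3 in the frame of feeder between -0.224 and -0.068 m and y of ball_3 in the frame of feeder between -0.107 and -0.023 m and value of joint tray below 0.1 rad and height (world z) of board below 0.03 m and linear speed of board below 0.05 m/s and contact force between board and feeder below 0.05 N).
It fails at once if a finger touches a ball (contact force between the fingers and ball_1 above 0.2 N or contact force between the fingers and ball_2 above 0.2 N or contact force between the fingers and ball_3 above 0.2 N).
It also fails if it takes over 43 s, if anything falls off the work surface, if the arm or the gripper's body presses on something with over 40 N, if the wrist force passes 120 N, or if a joint passes its speed limit or range.

## Robot

A 6-joint arm with a two-finger parallel gripper is mounted at the origin on the work surface; the furniture and walls round the work are solid. World frame = base frame: x ahead of the robot, y to its left, z up, the work surface at z = 0. Lengths are in mm, angles in rad, forces in N, time in s.
With the tool pointing down it reaches from about 375 to 900 mm from the base axis. Payload 3.1 kg.
Tool frame: the origin (TCP) lies between the finger pads; the fingertips stand 14 mm ahead of it and the grasp point (between the pads) lies 5 mm behind it (ctrl.finger_overhang is the distance from the TCP to the fingertips, in mm); z points along the fingers, y is the direction in which the jaws open and shut (so a half turn about z gives the same grasp; the last joint's range is limited). The gripper opens to 87 mm and grips with 3 to 60 N. Pads are 19 mm wide; open, the fingers measure 117 mm over their backs; the gripper's body (75 mm by 190 mm) begins 51 mm behind the grasp point.
Start: joints at [-0.178, 0.527, 1.433, -0, 1.181, -0.178], TCP at [624.977, 0.034, 236.548] pointing down, gripper open.
Joint ranges: [-3.08, 3.08], [-0.75, 2.2], [0.22, 2.44], [-1.43, 4.57], [0, 2.65], [-2.85, 2.85]. Speed limits (rad/s): [2.79, 2.79, 3.14, 3.14, 3.14, 3.14].

## Interface

Orientations are given as a unit quaternion [x, y, z, w].
In Python, from bench import ctrl gives the robot as it stands.
- The arm moves only by the tool drive_tool, never from a script. Its argument "targets" is text: rows parted by semicolons, each of 6 numbers parted by spaces: the shift along the world's x, y, z in cm, then the turn, a rotation vector about the world's x, y, z in rad. In form: x y z ax ay az; .... A call has 1 to 20 rows; each row is the pose to reach, as a shift and turn from the pose measured when the call began; what a row does not reach only later rows make up. A row lasts 1/12 s, in which the tool goes at most 41.7 mm and 7.16 degrees, less where a joint would pass 70% of its speed; a pose out of reach is approached as far as the arm can. A call with a gripper value outside its range is refused whole. "hand" is the closure, from -1 (fully open) to 1 (shut), set as the call begins (left out, the last holds). The fingers move at their own pace and stop on an object; the grip force is fixed at half the most. Time passes only in rows, so rows that repeat a pose let the fingers close. It gives the time, the measured TCP pose, the force and the opening at its end, in the units of the state.
- ctrl.get_obs(): the state, without advancing time (a new reading comes with each control period).
- ctrl.snapshot(name): name is "scene" or "side" or "wrist"; returns a dict with "color" (400x640x3 uint8, red, green, blue), "range_z" (400x640 float32, mm along the optical axis (not along the pixel's ray), 0 where there is no reading), "vertical_fov" (degrees; the focal length in pixels is half the picture's height over the tangent of half this angle, whatever the lens; pixels are square), "cx", "cy" (the principal point, pixels), "eye" and "attitude" of the camera in the world; the wrist camera has in their place "mount" (4x4, takes a point from camera to tool coordinates, whose origin is the TCP and whose axes are the flange's). Camera axes: x right, y down, z forward; pixel columns grow to the right and rows downward; lengths in mm; the calibration is good to about 2 mm. A picture is of the moment at which its call begins: read the wrist's pose just before it.
- ctrl.close_job(): hands the job in, once; it reports no verdict.
The state is a dict: "time": time; "joint_positions": joint angles; "qvel": joint speeds; "joint_torque": joint torques, N m; "position": TCP position; "tool_rot": TCP orientation; "force": force on the tool from outside, world axes, zero at the start; "ft_torque": the same for the moment, N m; "gripper_width": finger opening in mm.
Only numpy, scipy, OpenCV 4.12 (cv2) and the standard library are available. Lean on these libraries where they do the work, as an engineer would, in place of code of your own. Each camera call takes 0.05 s, during which the arm holds its last target.

## Working session

There is one attempt and no reset: what is moved stays moved. The work goes in short steps, Python scripts to look and compute and a tool call to move; the robot and the scene stay as the last step left them, time stands still between calls to the robot, and variables do not carry over. Pictures are saved under pics/ and viewed, and the job is handed in when it is done.

Besides the shell and the picture viewer there is one more tool, called as a command line: name --argument value ..., lists and objects as JSON in quotes. drive_tool: Moves the arm, as the interface text tells. Its arguments: {"type":"object","properties":{"targets":{"type":"string"},"hand":{"type":"number"}},"required":["targets"]}

```bash
mkdir -p pics; python3 - <<'E'
from bench import ctrl
import cv2,numpy as np,pickle
o=ctrl.get_obs();print(o)
for n in("scene","side","wrist"):
    s=ctrl.snapshot(n);pickle.dump(s,open(f"{n}0.pkl","wb"))
    cv2.imwrite(f"pics/{n}0.png",s["color"][:,:,::-1]);print(n,{k:v for k,v in s.items() if k not in("color","range_z")})
E
```

```text
{'time': 0.0, 'joint_positions': array([-1.78512201e-01,  5.28475815e-01,  1.43388188e+00, -2.61404238e-05,
        1.18139278e+00, -1.78496948e-01]), 'qvel': array([ 0.00072434,  0.00074236,  0.00098799, -0.00072352, -0.00050492,
       -0.00040637]), 'joint_torque': array([-5.45745443e-04, -4.40045428e+01, -1.76593530e+01,  6.32597599e-02,
        5.83207863e-02, -1.53719384e-04]), 'position': array([6.24306471e+02, 1.39810965e-01, 2.35572168e+02]), 'tool_rot': array([ 7.07108245e-01,  7.07104495e-01, -6.25251242e-04, -8.79350309e-04]), 'force': array([ 0.76715596,  0.47978641, -0.48123904]), 'ft_torque': array([-0.05899829, -0.00767911,  0.01261242]), 'gripper_width': 87.11986391196947}
scene {'vertical_fov': 51.83949571862365, 'cx': 320.1810932464262, 'cy': 206.10139695863873, 'eye': array([156.07363496, 694.25219658, 470.14572194]), 'attitude': array([-0.23460875,  0.80292886, -0.52651799,  0.15179854])}
side {'vertical_fov': 51.968660141589034, 'cx': 322.8407700926688, 'cy': 195.4073889676108, 'eye': array([ 562.42717014, -576.05051065,  688.68762694]), 'attitude': array([ 0.92355568, -0.01252422,  0.00355092, -0.38324333])}
wrist {'vertical_fov': 62.630947823777774, 'cx': 319.2393974864778, 'cy': 200.78679223206365, 'mount': array([[ 2.48635829e-04, -9.65204758e-01, -2.61495149e-01,
         7.17142538e+01],
       [ 9.99999957e-01,  2.81184010e-04, -8.70544900e-05,
        -4.85141880e-01],
       [ 1.57553663e-04, -2.61495117e-01,  9.65204786e-01,
        -1.48048898e+02],
       [ 0.00000000e+00,  0.00000000e+00,  0.00000000e+00,
         1.00000000e+00]])}
```

View pics/scene0.png

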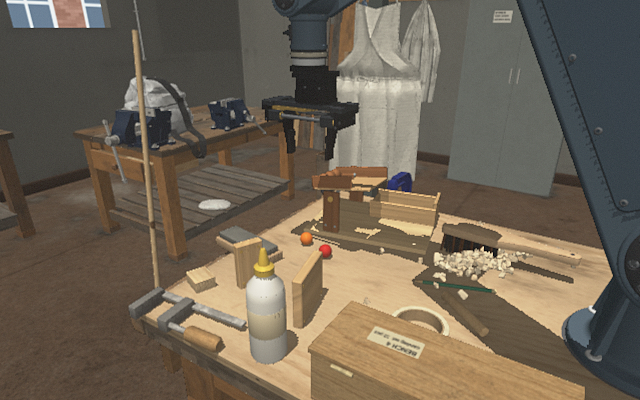

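View pics/side0.png

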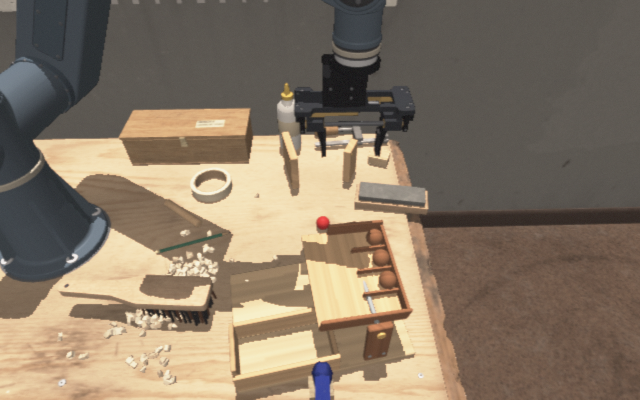

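View pics/wrist0.png

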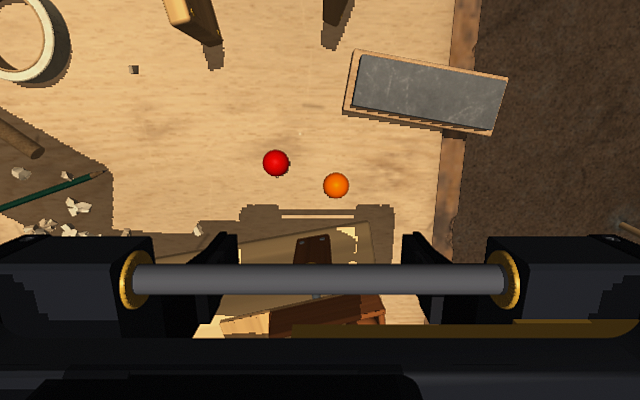

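The side view shows the longer board at about (290,162), the short one at (350,162), and the tray at (355,275) with three brown balls at (376,237), (381,258) and (388,280). The red ball at (323,222) and an orange one are look-alikes. Next I build a metric top view.

```bash
cat > h.py <<'E'
import numpy as np,cv2,pickle
from scipy.spatial.transform import Rotation as R
def cloud(s,obs=None):
    h,w=s["range_z"].shape
    f=h/2/np.tan(np.radians(s["vertical_fov"]/2))
    v,u=np.mgrid[:h,:w]; z=s["range_z"].astype(float)
    P=np.stack([(u-s["cx"])/f*z,(v-s["cy"])/f*z,z],-1)
    if "eye" in s: W=P@R.from_quat(s["attitude"]).as_matrix().T+s["eye"]
    else:
        T=s["mount"];Q=P@T[:3,:3].T+T[:3,3]
        W=Q@R.from_quat(obs["tool_rot"]).as_matrix().T+obs["position"]
    W[z<=0]=np.nan
    return W
E
python3 - <<'E'
from h import *
A=[]
for n in("side","scene"):
    s=pickle.load(open(n+"0.pkl","rb"));W=cloud(s);A.append((W,s["color"]))
# top map 1px=1mm x 350..950 , y -350..350  ; image right=x, up=y
x0,y0=380,-330;Wd,H=520,700
for i,(W,c) in enumerate(A):
    img=np.zeros((H,Wd,3),np.uint8);zz=np.full((H,Wd),-1e9)
    P=W.reshape(-1,3);C=c.reshape(-1,3);ok=np.isfinite(P[:,0])&(P[:,2]<190)
    P=P[ok];C=C[ok];o=np.argsort(P[:,2]);P=P[o];C=C[o]
    u=(P[:,0]-x0).astype(int);v=(H-1-(P[:,1]-y0)).astype(int)
    k=(u>=1)&(u<Wd-1)&(v>=1)&(v<H-1)
    for a,b,cc in zip(u[k],v[k],C[k]): img[b-1:b+2,a-1:a+2]=cc[::-1]
    for g in range(400,900,100): cv2.putText(img,str(g),(g-x0,10),0,.35,(255,255,255));img[::4,g-x0]=255
    for g in range(-300,400,100): cv2.putText(img,str(g),(0,H-1-(g-y0)),0,.35,(255,255,255));img[H-1-(g-y0),::4]=255
    cv2.imwrite(f"pics/top{i}.png",img[:600] if False else cv2.resize(img,None,fx=.85,fy=.85))
s=A[0][0]
for p in [(288,140),(284,132),(293,160),(350,143),(376,237),(381,258),(388,280),(307,250),(321,325),(405,312),(384,222),(307,235),(233,375),(337,358),(232,325),(310,310)]:
    print(p,np.round(s[p[1],p[0]]))
E
```

```text
(288, 140) [498. 205.  96.]
(284, 132) [487. 242.  93.]
(293, 160) [512. 140.  90.]
(350, 143) [644. 192.  95.]
(376, 237) [ 664. -128.  138.]
(381, 258) [ 668. -168.  131.]
(388, 280) [ 676. -206.  124.]
(307, 250) [ 545. -143.  125.]
(321, 325) [ 566. -281.  123.]
(405, 312) [ 695. -259.  115.]
(384, 222) [713.  27.  -1.]
(307, 235) [ 545. -112.  127.]
(233, 375) [ 431. -325.   58.]
(337, 358) [ 590. -302.   56.]
(232, 325) [ 422. -250.   72.]
(310, 310) [ 548. -220.   59.]
```

```bash
python3 - <<'E'
import cv2
a=cv2.imread("pics/side0.png")
cv2.imwrite("pics/sidecrop.png",cv2.resize(a[110:400,220:440],None,fx=2.05,fy=2.05,interpolation=2))
E
```

```text
(no output)
```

View pics/top0.png

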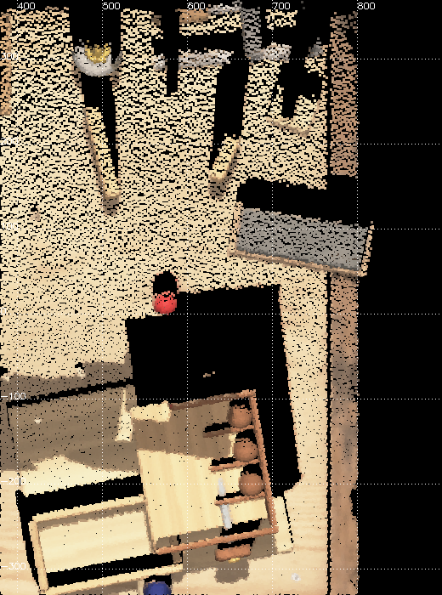

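View pics/sidecrop.png

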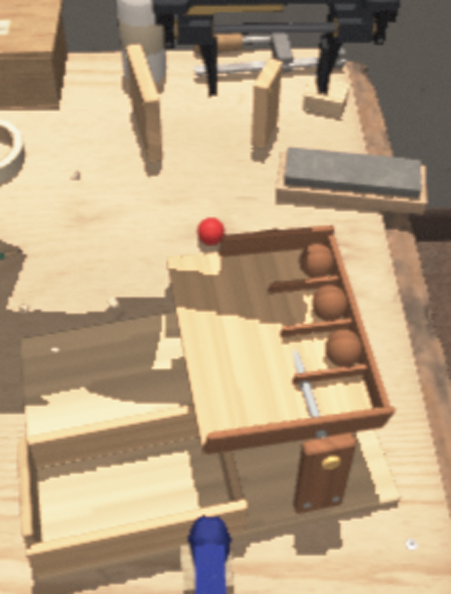

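```bash
python3 - <<'E'
from h import *
s=pickle.load(open("side0.pkl","rb"));W=cloud(s);c=s["color"].astype(int)
import matplotlib
E
python3 - <<'E'
from h import *
s=pickle.load(open("side0.pkl","rb"));W=cloud(s);c=s["color"].astype(int)
P=W.reshape(-1,3);C=c.reshape(-1,3)
# rows through the tray: sample along pixel lines
def at(u,v):
    u=220+u/2.05;v=110+v/2.05
    return np.round(W[int(round(v)),int(round(u))],0)
print("back wall top"); 
for p in [(336,232),(345,265),(355,300),(367,340),(378,380),(388,408)]:print(p,at(*p))
print("right wall top")
for p in [(210,440),(240,435),(280,430),(320,424),(360,416),(385,411)]:print(p,at(*p))
print("left wall")
for p in [(225,243),(225,238),(260,240),(300,234),(325,231),(172,262),(195,258),(195,266),(215,262)]:print(p,at(*p))
print("lip/floor")
for p in [(176,290),(182,290),(180,310),(186,330),(192,360),(198,390),(203,420),(210,300),(215,330),(225,360),(230,400),(250,300),(260,350),(265,400)]:print(p,at(*p))
print("box")
for p in [(28,440),(100,425),(185,412),(32,550),(100,538),(180,525),(240,507),(24,500),(28,530),(26,470)]:print(p,at(*p))
# floor plane
E
```

```text
back wall top
(336, 232) [712.  22.   1.]
(345, 265) [715. -21.  -2.]
(355, 300) [719. -66.  -2.]
(367, 340) [ 696. -194.  117.]
(378, 380) [ 699. -228.  113.]
(388, 408) [ 702. -254.  115.]
right wall top
(210, 440) [ 567. -282.  124.]
(240, 435) [ 589. -279.  126.]
(280, 430) [ 620. -272.  118.]
(320, 424) [ 650. -267.  116.]
(360, 416) [ 681. -261.  116.]
(385, 411) [ 700. -257.  117.]
left wall
(225, 243) [ 585. -110.  141.]
(225, 238) [ 585. -110.  148.]
(260, 240) [ 616. -105.  139.]
(300, 234) [ 649. -101.  141.]
(325, 231) [673. -95. 136.]
(172, 262) [ 539. -117.  126.]
(195, 258) [ 559. -113.  125.]
(195, 266) [ 559. -120.  123.]
(215, 262) [ 576. -116.  123.]
lip/floor
(176, 290) [ 543. -144.  124.]
(182, 290) [ 548. -144.  124.]
(180, 310) [ 546. -163.  120.]
(186, 330) [ 551. -181.  118.]
(192, 360) [ 556. -205.  110.]
(198, 390) [ 560. -231.  109.]
(203, 420) [ 563. -256.  107.]
(210, 300) [ 570. -151.  117.]
(215, 330) [ 575. -180.  115.]
(225, 360) [ 582. -204.  108.]
(230, 400) [ 584. -237.  103.]
(250, 300) [ 605. -149.  114.]
(260, 350) [ 611. -195.  107.]
(265, 400) [ 611. -237.  102.]
box
(28, 440) [ 422. -243.   57.]
(100, 425) [ 479. -229.   56.]
(185, 412) [ 548. -219.   55.]
(32, 550) [ 436. -329.   58.]
(100, 538) [ 485. -321.   56.]
(180, 525) [ 544. -312.   51.]
(240, 507) [ 590. -301.   56.]
(24, 500) [ 428. -298.   72.]
(28, 530) [ 435. -322.   74.]
(26, 470) [ 426. -274.   71.]Traceback (most recent call last):
  File "<stdin>", line 3, in <module>
ModuleNotFoundError: No module named 'matplotlib'
```

```bash
python3 - <<'E'
from h import *
s=pickle.load(open("side0.pkl","rb"));W=cloud(s)
P=W[100:200,270:305].reshape(-1,3);P=P[(P[:,2]>15)&(P[:,2]<110)&(P[:,0]>460)&(P[:,0]<540)&(P[:,1]>100)&(P[:,1]<260)]
print(len(P))
for lo,hi in((15,40),(40,70),(70,90),(90,110)):
    Q=P[(P[:,2]>lo)&(P[:,2]<hi)][:,:2];(c,sz,a)=cv2.minAreaRect(Q.astype(np.float32));print(lo,len(Q),c,sz,a)
T=P[P[:,2]>90];print(cv2.fitLine(T[:,:2].astype(np.float32),2,0,.01,.01).ravel(), T.min(0),T.max(0))
s=pickle.load(open("scene0.pkl","rb"));W=cloud(s);P=W.reshape(-1,3)
P=P[(P[:,2]>15)&(P[:,2]<110)&(P[:,0]>460)&(P[:,0]<540)&(P[:,1]>110)&(P[:,1]<258)]
for lo,hi in((15,40),(40,70),(70,90),(90,110)):
    Q=P[(P[:,2]>lo)&(P[:,2]<hi)][:,:2]
    if len(Q)>3:(c,sz,a)=cv2.minAreaRect(Q.astype(np.float32));print('scene',lo,len(Q),c,sz,a)
E
```

```text
559
15 108 (499.73992919921875, 189.0736541748047) (17.980745315551758, 107.63288879394531) 14.403968811035156
40 129 (492.6043701171875, 185.987548828125) (17.640602111816406, 106.0115737915039) 23.412412643432617
70 96 (500.90277099609375, 188.30545043945312) (19.00891876220703, 104.62328338623047) 13.422945976257324
90 226 (500.2215576171875, 190.02523803710938) (18.34471321105957, 109.03585052490234) 13.558481216430664
[ 2.3513094e-01 -9.7196370e-01  5.0050439e+02  1.8684683e+02] [479.9304745  135.396758    90.08706526] [520.57024002 241.8088611   97.69960739]
scene 15 353 (489.959228515625, 193.4546661376953) (17.142269134521484, 107.84148406982422) 4.319081783294678
scene 40 438 (489.9444274902344, 192.35328674316406) (17.258695602416992, 107.28704833984375) 4.855772495269775
scene 70 309 (490.4976501464844, 192.5047607421875) (16.907468795776367, 107.31340789794922) 4.571453094482422
scene 90 390 (498.2589416503906, 192.87911987304688) (18.424692153930664, 109.19807434082031) 13.067818641662598
```

```bash
python3 - <<'E'
from h import *
s=pickle.load(open("side0.pkl","rb"));W=cloud(s);c=s["color"].astype(int)
yaw=np.radians(10.5);e1=np.array([np.cos(yaw),np.sin(yaw)]);e2=np.array([-e1[1],e1[0]])
P=W.reshape(-1,3)
k=(P[:,0]>60)&(P[:,0]<440)&(P[:,1]>100)&(P[:,1]<350)&(P[:,2]>30);print("box",np.nanpercentile(P[k],[1,99],axis=0))
S=cloud(pickle.load(open("scene0.pkl","rb"))).reshape(-1,3)
k=(S[:,0]>455)&(S[:,0]<545)&(S[:,1]>250)&(S[:,1]<345)&(S[:,2]>20)&(S[:,2]<300);print("bottle",np.nanpercentile(S[k],[0.5,99.5],axis=0))
C=c.reshape(-1,3)
F=np.c_[P[:,:2]@np.c_[e1,e2],P[:,2]]
# wall tops: brown pixels
hsv=cv2.cvtColor(s["color"],cv2.COLOR_RGB2HSV).reshape(-1,3)
br=(hsv[:,0]<12)&(hsv[:,1]>120)&(P[:,0]>530)&(P[:,0]<730)&(P[:,1]<-70)&(P[:,1]>-300)&(P[:,2]>85)
for x in range(510,660,15):
    q=F[br&(F[:,0]>x)&(F[:,0]<x+15)]
    r=q[q[:,1]<-360];l=q[q[:,1]>-235]
    f=lambda a:np.round([a[:,1].min(),a[:,1].max(),a[:,2].min(),a[:,2].max()]) if len(a)>3 else None
    print(x,"R",f(r),"L",f(l))
# floor plane
k=(F[:,0]>512)&(F[:,0]<560)&(F[:,1]>-365)&(F[:,1]<-225)&(P[:,2]>95)&~br
A=np.c_[F[k,:2],np.ones(k.sum())];co=np.linalg.lstsq(A,F[k,2],rcond=None)[0];print("floor slopes deg",np.degrees(np.arctan(co[:2])),"z at 517,-270",co@[517,-270,1])
for y in range(-370,-200,15):
    q=F[(F[:,1]>y)&(F[:,1]<y+15)&(F[:,2]>95)&(F[:,2]<150)&(F[:,0]>480)&(F[:,0]<560)];
    if len(q): i=q[:,0].argmin();print("lip",y,np.round(q[i]))
E
```

```text
box [[ 62.06538037 106.95589019  33.67544656]
 [388.92845079 345.07282527 434.78518131]]
bottle [[464.01372752 294.88409549  20.56244524]
 [511.95469625 341.46788908 183.34495194]]
510 R [-381. -377.  101.  132.] L None
525 R [-382. -377.  101.  129.] L None
540 R [-382. -377.   99.  127.] L [-217. -212.  127.  150.]
555 R [-381. -376.   98.  126.] L [-218. -213.  125.  150.]
570 R [-402. -377.   85.  123.] L [-218. -213.  124.  148.]
585 R [-402. -376.   88.  122.] L [-218. -212.  122.  148.]
600 R [-401. -376.   85.  121.] L [-218. -212.  121.  145.]
615 R [-381. -377.   88.  120.] L [-234. -212.  117.  145.]
630 R [-381. -360.   92.  117.] L [-235. -213.  117.  143.]
645 R [-381. -362.  109.  116.] L [-235. -215.  122.  141.]
floor slopes deg [-6.15600703  9.02472058] z at 517,-270 117.24651955177757
lip -370 [ 501. -366.  100.]
lip -355 [ 502. -341.  104.]
lip -340 [ 502. -339.  105.]
lip -325 [ 502. -323.  108.]
lip -310 [ 502. -304.  110.]
lip -295 [ 502. -286.  114.]
lip -280 [ 503. -276.  116.]
lip -265 [ 503. -264.  114.]
lip -250 [ 503. -235.  121.]
lip -235 [ 503. -225.  122.]
lip -220 [ 504. -214.  125.]
```

```bash
python3 - <<'E'
from h import *
W=cloud(pickle.load(open("side0.pkl","rb")))
for p in[(245,115),(245,130),(249,158),(130,130),(190,115)]:print(p,np.round(W[p[1],p[0]]))
S=cloud(pickle.load(open("scene0.pkl","rb")))
for p in[(340,345),(450,370),(350,310),(313,345),(262,255)]:print(p,np.round(S[p[1],p[0]]))
E
```

```text
(245, 115) [384. 320.  92.]
(245, 130) [391. 255.  91.]
(249, 158) [389. 257.   1.]
(130, 130) [107. 266.  90.]
(190, 115) [242. 326.  90.]
(340, 345) [357. 328.  92.]
(450, 370) [224. 294.  93.]
(350, 310) [380. 258.  93.]
(313, 345) [387. 346.  92.]
(262, 255) [492. 316. 178.]
```

The board to take is the one at (290,162) in the side view. It measures 109 mm against about 54 mm for the one at (350,162), and the enlarged crop confirms it. I move above it.

drive_tool --targets "-12.4 19 -3 0 0 0.236;-12.4 19 -3 0 0 0.236;-12.4 19 -3 0 0 0.236;-12.4 19 -3 0 0 0.236;-12.4 19 -3 0 0 0.236;-12.4 19 -3 0 0 0.236;-12.4 19 -3 0 0 0.236;-12.4 19 -3 0 0 0.236;-12.4 19 -3 0 0 0.236" --hand -1

```text
time: 0.9
position: [501.4, 189.8, 206.0]
tool_rot: [0.619, 0.785, -0.0, 0.0]
force: [0.5, 0.4, 0.1]
gripper_width: 87.0
```

```bash
python3 - <<'E'
from h import *
from bench import ctrl
o=ctrl.get_obs();s=ctrl.snapshot("wrist");pickle.dump((o,s),open("w1.pkl","wb"));cv2.imwrite("pics/w1.png",s["color"][:,:,::-1])
W=cloud(s,o);P=W.reshape(-1,3);P=P[(P[:,2]>85)&(P[:,2]<105)&(P[:,0]>440)&(P[:,0]<560)&(P[:,1]>100)&(P[:,1]<260)]
print(o["time"],o["position"],cv2.minAreaRect(P[:,:2].astype(np.float32)),len(P))
E
```

```text
0.9 [501.39909925 189.80632993 206.01122819] ((500.3534240722656, 193.1905059814453), (18.49988555908203, 107.13243865966797), 13.49715518951416) 2781
```

View pics/w1.png

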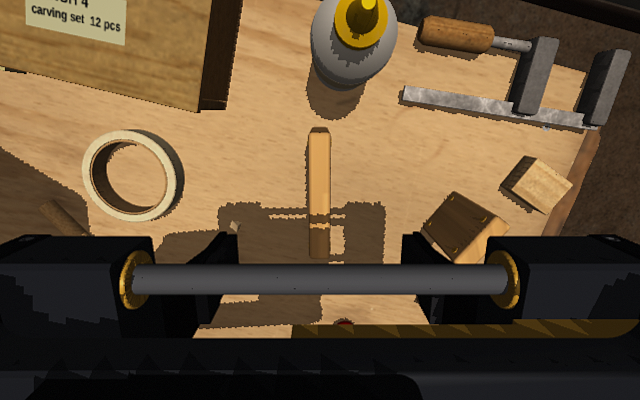

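The wrist view shows the long board at (319,190), lined up between the fingers. I descend and then grip.

drive_tool --targets "-0.1 0.15 -4 0 0 0;-0.1 0.15 -8 0 0 0;-0.1 0.15 -11 0 0 0;-0.1 0.15 -13 0 0 0;-0.1 0.15 -13.6 0 0 0;-0.1 0.15 -13.6 0 0 0;-0.1 0.15 -13.6 0 0 0"

```text
time: 1.53
position: [502.1, 190.2, 70.5]
tool_rot: [0.62, 0.785, 0.0, 0.0]
force: [0.3, -0.9, 0.2]
gripper_width: 87.1
```

drive_tool --targets "0 0 0 0 0 0;0 0 0 0 0 0;0 0 0 0 0 0;0 0 0 0 0 0;0 0 0 0 0 0;0 0 0 0 0 0;0 0 0 0 0 0;0 0 0 0 0 0" --hand 1

```text
time: 2.2
position: [502.0, 190.3, 70.5]
tool_rot: [0.62, 0.785, 0.0, 0.0]
force: [-0.0, 0.2, 0.0]
gripper_width: 41.9
```

drive_tool --targets "0 0 0 0 0 0;0 0 0 0 0 0;0 0 0 0 0 0;0 0 0 0 0 0;0 0 0 0 0 0;0 0 0 0 0 0;0 0 0 0 0 0;0 0 0 0 0 0"

```text
time: 2.87
position: [501.9, 190.3, 70.4]
tool_rot: [0.62, 0.785, 0.0, 0.0]
force: [1.0, -0.7, -1.4]
gripper_width: 18.0
```

```bash
python3 -c "
from scipy.spatial.transform import Rotation as R
import numpy as np
y=np.radians(10.5)
print((R.from_rotvec(.157*np.array([np.cos(y),np.sin(y),0]))*R.from_rotvec([0,0,-.053])).as_rotvec())"
```

```text
[ 0.15357666  0.03269511 -0.05289108]
```

drive_tool --targets "0 0 3 0 0 0;0 0 6 0 0 0;0 0 10 0 0 0;0 -1 14 0 0 0;0.3 -4 17 0 0 0;0.6 -7 18.5 0 0 0;1 -10 18.5 0 0 0;1.6 -13 18.5 0 0 0;2.2 -16 18.5 0 0 0;2.8 -19 18.5 0 0 0;3.4 -22 18.5 0.03 0 0;4 -25 18.5 0.06 0 0;4.6 -28 18.5 0.09 0.015 -0.02;5 -31 18.5 0.12 0.025 -0.04;5.4 -34 18.5 0.15 0.03 -0.05;5.6 -36 18.5 0.155 0.033 -0.053;5.7 -37.4 18.5 0.155 0.033 -0.053;5.7 -37.4 18.5 0.155 0.033 -0.053;5.7 -37.4 18.5 0.155 0.033 -0.053"

```text
time: 4.45
position: [558.4, -183.2, 255.0]
tool_rot: [0.639, 0.765, 0.051, -0.061]
force: [-0.8, 0.5, -1.8]
gripper_width: 17.8
```

```bash
python3 - <<'E'
from h import *
from bench import ctrl
o=ctrl.get_obs();s=ctrl.snapshot("side");pickle.dump((o,s),open("s2.pkl","wb"))
cv2.imwrite("pics/s2.png",cv2.resize(s["color"][60:400,200:480,::-1],None,fx=1.7,fy=1.7))
print(R.from_quat(o["tool_rot"]).as_matrix().round(3))
E
```

```text
[[-0.177  0.984 -0.029]
 [ 0.971  0.179  0.156]
 [ 0.159 -0.    -0.987]]
```

View pics/s2.png

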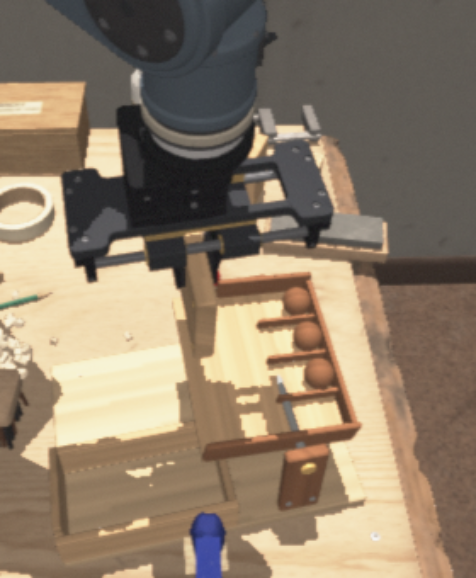

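drive_tool --targets "0 -0.1 -3 0 0 0;0 -0.1 -5.5 0 0 0;0 -0.1 -6.5 0 0 0;0 -0.1 -7.2 0 0 0;0 -0.1 -7.2 0 0 0"

```text
time: 4.92
position: [557.6, -181.2, 182.5]
tool_rot: [0.638, 0.766, 0.051, -0.063]
force: [-1.1, 0.7, 1.1]
gripper_width: 17.8
```

drive_tool --targets "0 0 -0.5 0 0 0;0 0 -1 0 0 0;0 0 -1.5 0 0 0;0 0 -2 0 0 0;0 0 -2.5 0 0 0;0 0 -2.5 0 0 0;0 0 -2.5 0 0 0"

```text
time: 5.5
position: [558.1, -181.8, 157.6]
tool_rot: [0.638, 0.766, 0.051, -0.063]
force: [0.8, -1.5, 3.1]
gripper_width: 17.9
```

```bash
python3 - <<'E'
from h import *
from bench import ctrl
o=ctrl.get_obs();s=ctrl.snapshot("side");pickle.dump((o,s),open("s3.pkl","wb"))
cv2.imwrite("pics/s3.png",cv2.resize(s["color"][120:400,220:440,::-1],None,fx=2.1,fy=2.1))
W=cloud(s);print(o["time"],o["position"])
yaw=np.radians(10.5);e1=np.array([np.cos(yaw),np.sin(yaw)]);e2=np.array([-e1[1],e1[0]])
P=W.reshape(-1,3);F=np.c_[P[:,:2]@np.c_[e1,e2]-[594,-297.3],P[:,2]]
k=(F[:,0]>-50)&(F[:,0]<45)&(F[:,1]>-88)&(F[:,1]<-80)&(F[:,2]>85)&(F[:,2]<180)
for x in range(-100,50,15):
    q=F[(F[:,0]>x)&(F[:,0]<x+15)&(F[:,1]>-87)&(F[:,1]<-79)&(F[:,2]>60)&(F[:,2]<180)]
    if len(q):print(x,q[:,2].max().round(1))
E
```

```text
5.5 [ 558.09549254 -181.78100107  157.5570681 ]
-100 95.1
-85 100.8
-70 106.0
-55 109.6
-40 114.2
-25 119.4
-10 124.6
5 129.8
20 135.4
35 137.3
```

View pics/s3.png

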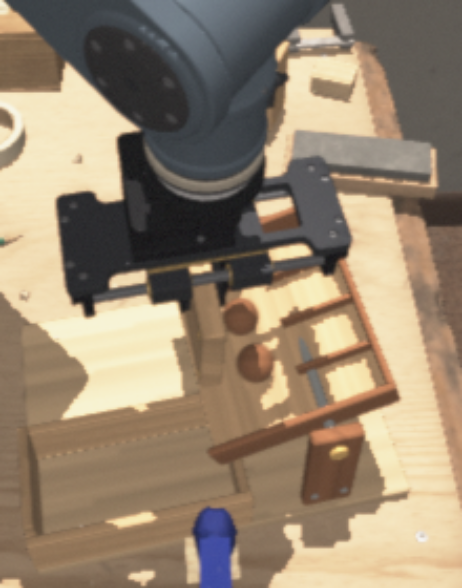

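The tray is tipped by about 0.43 rad and two balls are rolling, at (240,318) and (255,362). I hold.

drive_tool --targets "0 0 0 0 0 0;0 0 0 0 0 0;0 0 0 0 0 0;0 0 0 0 0 0;0 0 0 0 0 0;0 0 0 0 0 0;0 0 0 0 0 0;0 0 0 0 0 0;0 0 0 0 0 0;0 0 0 0 0 0;0 0 0 0 0 0;0 0 0 0 0 0;0 0 0 0 0 0;0 0 0 0 0 0;0 0 0 0 0 0;0 0 0 0 0 0;0 0 0 0 0 0;0 0 0 0 0 0;0 0 0 0 0 0;0 0 0 0 0 0"

```text
time: 7.22
position: [557.5, -181.8, 157.6]
tool_rot: [0.638, 0.766, 0.051, -0.063]
force: [0.5, -0.8, 3.9]
gripper_width: 17.8
```

drive_tool --targets "0 0 0 0 0 0;0 0 0 0 0 0;0 0 0 0 0 0;0 0 0 0 0 0;0 0 0 0 0 0;0 0 0 0 0 0;0 0 0 0 0 0;0 0 0 0 0 0;0 0 0 0 0 0;0 0 0 0 0 0;0 0 0 0 0 0;0 0 0 0 0 0;0 0 0 0 0 0;0 0 0 0 0 0;0 0 0 0 0 0;0 0 0 0 0 0;0 0 0 0 0 0;0 0 0 0 0 0;0 0 0 0 0 0;0 0 0 0 0 0"

```text
time: 8.88
position: [557.5, -181.8, 157.6]
tool_rot: [0.638, 0.766, 0.051, -0.063]
force: [-0.6, -1.1, 3.3]
gripper_width: 18.3
```

```bash
python3 - <<'E'
from h import *
from bench import ctrl
o=ctrl.get_obs();s=ctrl.snapshot("side")
cv2.imwrite("pics/s4.png",cv2.resize(s["color"][120:400,220:440,::-1],None,fx=2.1,fy=2.1));print(o["time"],o["position"],o["force"])
s=ctrl.snapshot("scene");cv2.imwrite("pics/c4.png",cv2.resize(s["color"][130:290,270:480,::-1],None,fx=3,fy=3))
E
```

```text
8.8833 [ 557.52649091 -181.79037065  157.58563907] [-0.55686321 -1.09875279  3.26531436]
```

View pics/s4.png

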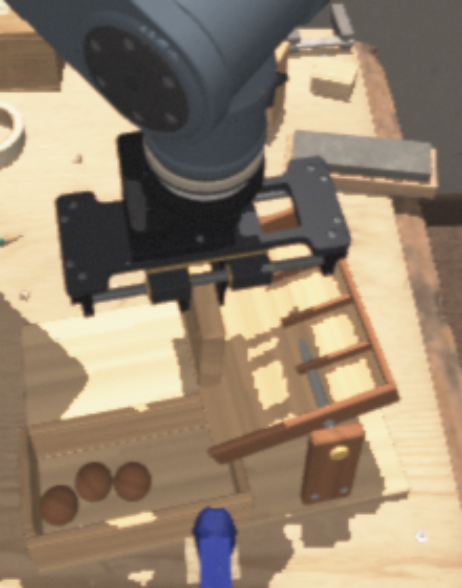

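View pics/c4.png

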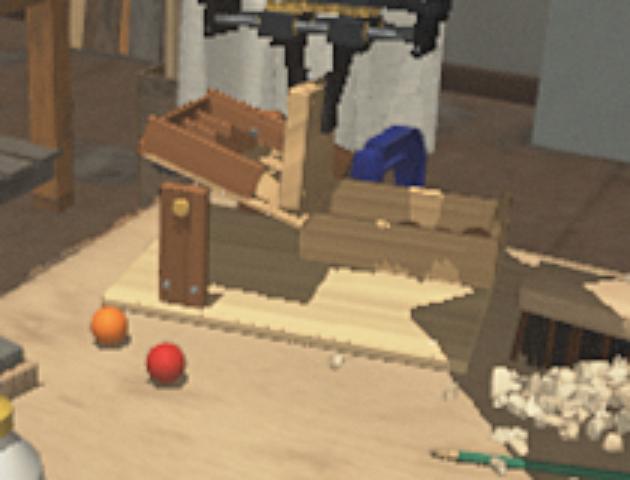

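All three balls lie in the catch box at (60,504), (94,481) and (132,481). I lift gently and carry the board back to its old spot.

drive_tool --targets "0 0 0.5 0 0 0;0 0 1 0 0 0;0 0 1.5 0 0 0;0 0 2 0 0 0;0 0 2.5 0 0 0;0 0 3 0 0 0;0 0 4 0 0 0;0 0 6 0 0 0;0 0 9 0 0 0;0 1 10.5 0 0 0;-0.5 4 10.5 -0.03 0 0;-1 7 10.5 -0.06 0 0;-1.5 10 10.5 -0.09 -0.01 0.02;-2 13 10.5 -0.12 -0.02 0.04;-2.5 16 10.5 -0.15 -0.03 0.053;-3 19 10.5 -0.155 -0.033 0.053;-3.5 22 10.5 -0.155 -0.033 0.053;-4 25 10.5 -0.155 -0.033 0.053;-4.5 28 10.5 -0.155 -0.033 0.053;-5 30 10.5 -0.155 -0.033 0.053"

```text
time: 10.65
position: [506.7, 121.2, 263.0]
tool_rot: [0.619, 0.786, 0.001, -0.003]
force: [-0.1, -0.3, -1.0]
gripper_width: 17.4
```

```bash
python3 - <<'E'
from h import *
from bench import ctrl
o=ctrl.get_obs();s=ctrl.snapshot("side");print(o["position"],R.from_quat(o["tool_rot"]).as_matrix().round(3))
cv2.imwrite("pics/s5.png",s["color"][:,:,::-1])
s=ctrl.snapshot("scene");cv2.imwrite("pics/c5.png",s["color"][:,:,::-1])
W=cloud(s);h=cv2.cvtColor(s["color"],cv2.COLOR_RGB2HSV)
p=o["position"];k=(abs(W[...,0]-p[0])<60)&(abs(W[...,1]-p[1])<80)&(W[...,2]>100)&(W[...,2]<240);q=W[k];print(np.percentile(q,[.5,1,5],axis=0),len(q))
b=q[q[:,2]<240];
for a in range(-60,61,15):
    t=b[abs(b[:,1]-p[1]-a)<7]
    if len(t):print(a,t[:,2].min().round(1))
E
```

```text
[506.71546144 121.22541742 262.99651944] [[-0.235  0.972 -0.004]
 [ 0.972  0.235  0.005]
 [ 0.005 -0.002 -1.   ]]
[[481.91502702  74.69824778 193.69794036]
 [482.24279421  75.3848793  194.08784529]
 [482.97911346  84.32808016 196.94699361]] 709
-45 193.6
-30 195.0
-15 193.5
0 195.3
15 193.6
30 195.7
45 194.3
60 193.8
```

View pics/s5.png

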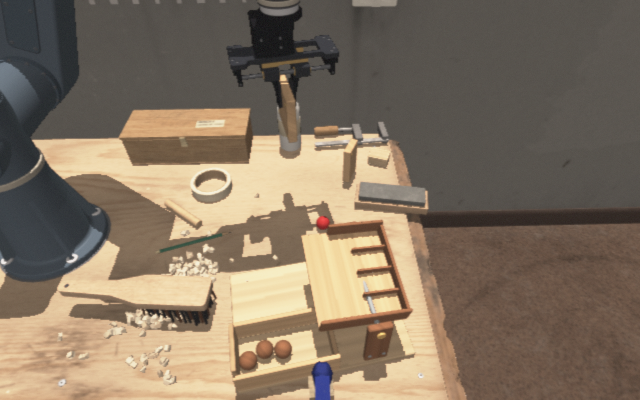

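View pics/c5.png

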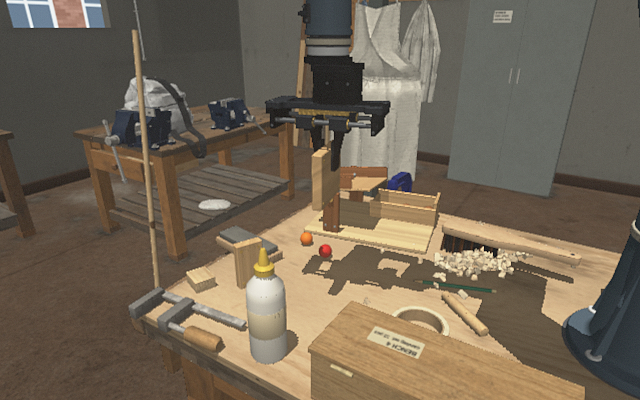

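The tray is back at rest and the board hangs level, with its bottom 70 mm below the TCP, so it did not slip. I set it down.

drive_tool --targets "-0.2 2 -2 0 0 0;-0.4 4 -5 0 0 0;-0.5 5 -8 0 0 0;-0.5 5 -11 0 0 0;-0.5 5 -14 0 0 0;-0.5 5 -16.5 0 0 0;-0.5 5 -18 0 0 0;-0.5 5 -18.7 0 0 0;-0.5 5 -19 0 0 0;-0.5 5 -19.2 0 0 0;-0.5 5 -19.3 0 0 0;-0.5 5 -19.3 0 0 0;-0.5 5 -19.3 0 0 0"

```text
time: 11.83
position: [501.8, 171.6, 70.9]
tool_rot: [0.618, 0.787, 0.001, -0.002]
force: [0.3, -0.1, -1.2]
gripper_width: 17.9
```

drive_tool --targets "0 0 -0.1 0 0 0;0 0 -0.1 0 0 0;0 0 -0.1 0 0 0"

```text
time: 12.08
position: [502.4, 171.8, 70.6]
tool_rot: [0.617, 0.787, 0.002, -0.002]
force: [0.5, 0.2, 2.6]
gripper_width: 17.7
```

drive_tool --targets "0 0 0 0 0 0;0 0 0 0 0 0;0 0 0 0 0 0;0 0 0 0 0 0;0 0 0 0 0 0;0 0 0 0 0 0;0 0 0 0 0 0;0 0 0 0 0 0;0 0 0 0 0 0;0 0 0 0 0 0;0 0 0 0 0 0;0 0 0 0 0 0" --hand -1

```text
time: 13.08
position: [502.4, 171.8, 70.5]
tool_rot: [0.617, 0.787, 0.002, -0.002]
force: [-0.8, -0.4, -0.5]
gripper_width: 85.1
```

drive_tool --targets "0 0 2 0 0 0;0 0 5 0 0 0;0 0 9 0 0 0;0 0 13 0 0 0;0 0 15 0 0 0;0 0 15 0 0 0;0 0 15 0 0 0;0 0 15 0 0 0"

```text
time: 13.75
position: [501.4, 171.7, 219.7]
tool_rot: [0.617, 0.787, 0.001, -0.003]
force: [-0.2, -0.6, -0.3]
gripper_width: 87.1
```

```bash
python3 - <<'E'
from h import *
from bench import ctrl
o=ctrl.get_obs();s=ctrl.snapshot("side");print(o["time"],o["position"],o["gripper_width"])
cv2.imwrite("pics/s6.png",s["color"][:,:,::-1])
W=cloud(s);yaw=np.radians(10.5);e1=np.array([np.cos(yaw),np.sin(yaw)]);e2=np.array([-e1[1],e1[0]])
for u,v in[(248,360),(265,349),(283,348)]:
    p=W[v,u];print(p[:2]@np.c_[e1,e2]-[594,-297.3],p[2])
E
```

```text
13.75 [501.38901346 171.66719925 219.71219733] 87.06545282794393
[-207.02583681  -74.16145715] 40.24751358907656
[-178.51341996  -61.44582939] 39.57315878147722
[-149.58624615  -65.8697194 ] 39.490937715223595
```

View pics/s6.png

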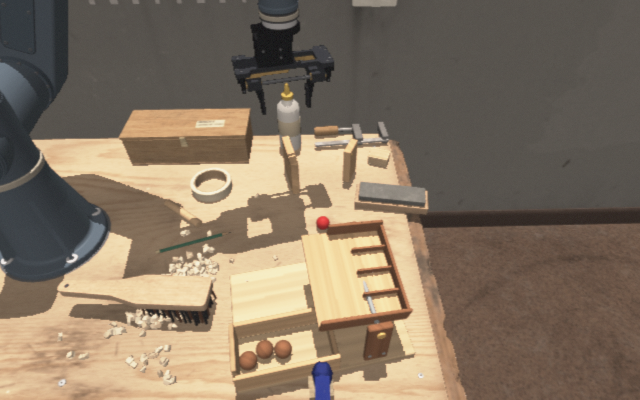

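The balls are in the box at (248,360), (265,349) and (283,348). The tray is back up, and the board stands on the bench at (291,165), well clear of the feeder.

```bash
python3 -c "
from bench import ctrl
print(ctrl.close_job())"
```

```text
the job is handed in; nothing more can be done
None
```

The job is done and handed in at about 14 s of the 43 s; the hand-in reports no verdict.

I gripped the 108 mm board and rolled it 9° to match the tray floor. I then pressed it on the strip behind the lip, which tipped the tray by about 0.43 rad with 3 to 4 N, and held it there for about 3.4 s. All three balls ran out. I lifted the board away and stood it near its old spot, well clear of the feeder.

**Last checks:**
- **Balls:** all three are inside the catch box walls, with their tops about 40 mm up, below the rims.
- **Tray:** it looks back at rest in the side view; I did not measure its angle again.
- **Board:** it stands upright on the bench and the gripper is clear of it.
- **Disagreements:** none of the checks failed. My camera estimates of the feeder's position differed by a few millimetres, within the 10 mm the task allows.

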